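Slide the lamp chimney home in the brass stop

TASK

Clear the viewing sill by parking the tall lamp chimney: push it along the sill, low on its foot so that it stays upright, until it stands inside one of the two bays of the brass slide stop, up against the stop's middle bar. Only push it with the fingers: do not pinch, lift or tip it. Leave the lens case, the glass slide and the small bottle as they are.

Things in the scene. Friction and masses are not known exactly. Their poses are not given: they have to be found in the camera images.
- chimney: Red enamel lamp chimney, loose, upright: a round tube 190 mm tall, 0.25 to 0.5 kg. Straight foot 54 mm across, 30 mm high; above it narrows to 44 mm at 100 mm height and 37 mm at 165 mm, then 42 mm at the top; nothing is wider than the foot. Origin: centre of its underside; yaw means nothing. Friction with the sill 0.5 to 0.7: pushed below 30 mm it slides, above 50 mm it tips.
- stop: Brass slide stop, fixed: an H from above, 18 mm high. Middle bar 12 mm thick along its x, between two 8 mm cheeks along its y, 76 mm apart inside. Two bays without a floor, open to its +y and -y. Cheeks reach 41 mm each way from the bar's middle, then lips 20 mm long flare out 40 degrees; in all 120 x 114 mm. Origin: bar centre at sill level. +y is the robot's left, turned up to 0.35 rad.
- bay_left (a point): Point at sill level in the stop's +y bay, 33 mm from the stop's origin along its +y: the chimney's centre is here when its foot touches the bar. Axes as the stop's.
- bay_right (a point): The same in the stop's -y bay, 33 mm from the stop's origin along its -y. Axes as the stop's.
- lens_case: Bystander: loose tortoiseshell-pattern lens case lying flat, 120 (own x) by 56 (own y) by 36 mm high, brown with dark spots. The chimney stands on one side (left or right) of the stop and the lens case on the other. Origin: centre of its underside.
- panorama: Bystander: loose glass panorama slide lying flat beyond the stop, 62 (own x) by 250 (own y) by 6 mm, with black taped edges. Origin: centre of its underside.
- cleaner: Bystander: loose small amber bottle standing upright beyond the work on the robot's left, 38 mm in diameter, 100 mm tall. Origin: centre of its underside.

How it is judged:
By the outcome, as a careful person would: the job done as asked, in the order asked, and still so for the second after the job is handed in, with the robot touching nothing.
It also fails if it takes over 72 s, if anything falls off the work surface, if the arm or the gripper's body presses on something with over 40 N, if the wrist force passes 120 N, or if a joint passes its speed limit or range.

ROBOT

A 6-joint arm with a two-finger parallel gripper is mounted at the origin on the work surface. World frame = base frame: x ahead of the robot, y to its left, z up, the work surface at z = 0. Lengths are in m, angles in rad, forces in N, time in s.
With the tool pointing down it reaches from about 0.375 to 0.825 m from the base axis. Payload 5.5 kg.
Tool frame: the origin (TCP) lies at the very end of the fingers, on their centre line; the grasp point (between the pads) lies r.grip_depth behind it (r.grip_depth is the distance from the TCP to the grasp point, in m); x points along the fingers, y is the direction in which the jaws open and shut, and the axes are right-handed (so a half turn about x gives the same grasp; the last joint's range is limited). The gripper opens to 85 mm and grips with 20 to 120 N. Pads are 22 mm wide; open, the fingers measure 114 mm over their backs; the gripper's body (76 mm by 85 mm) begins 54 mm behind the grasp point. The pads swing forward as they close: fully open they stand 13 mm farther back than shut.
Start: joints at [-1.191, 0.314, -0.047, 1.21, 0, 1.571], TCP at [0.222, -0.557, 0.231] pointing down, gripper open.
Joint ranges: [-2.67, 2.67], [-0.69, 1.73], [-1.03, 1.25], [-2.08, 2.16], [-1.42, 1.45], [-3.14, 3.14]. Speed limits (rad/s): [2.39, 2.39, 3.01, 3.14, 3.14, 3.14].

INTERFACE

Orientations are given as a 3x3 rotation matrix whose columns are the frame's x, y, z axes.
In Python, from station import r gives the robot as it stands. The module is installed in compiled form; this text tells all that it offers.
- The arm moves only by the tool arm_command, never from a script. Its argument "commands" is a list of rows, each a list of 7 numbers: the shift along the tool's x, y, z in mm, then the turn, a rotation vector about the tool's x, y, z in degrees, then the gripper's target within -1 to 1 (fully open at 1, half-way at 0, shut at -1). In form: [[tx, ty, tz, ax, ay, az, claw], ...]. A call has exactly 10 rows; each row is the pose to reach, as a shift and turn from the pose commanded when the call began, along the tool's axes at that moment; what a row does not reach only later rows make up. A row lasts 1/10 s, in which the tool goes at most 50 mm and 8.59 degrees, less where a joint would pass 70% of its speed; a pose out of reach is approached as far as the arm can. A call with a gripper value outside its range is refused whole. The fingers move at their own pace and stop on an object; "force" is the grip in N (left out, the last holds). Time passes only in rows, so rows that repeat a pose let the fingers close, or fill a call up. It gives the time, the measured TCP pose, the force and the opening at its end, in the units of the state.
- r.sense(): the state, without advancing time (a new reading comes with each control period).
- r.camera(name): name is "side" or "top" or "wrist"; returns a dict with "pixels" (400x640x3 uint8, red, green, blue), "fx", "fy", "cx", "cy" (pixels), "position" and "rotation" of the camera in the world. Camera axes: x right, y down, z forward; pixel columns grow to the right and rows downward; lengths in m; the calibration is good to about 2 mm. A picture is of the moment at which its call begins. There is no depth.
- r.finish_job(): hands the job in, once; it reports no verdict.
The state is a dict: "time_s": time; "qpos": joint angles; "dq": joint speeds; "effort": joint torques, N m; "ee_pos": TCP position; "eef_rot": TCP orientation; "force": force on the tool from outside, world axes, zero at the start; "ft_torque": the same for the moment, N m; "grip_width": finger opening in m.
Only numpy, scipy, OpenCV 4.12 (cv2) and the standard library are available. Lean on these libraries where they do the work, as an engineer would, in place of code of your own. Each camera call takes 0.05 s, during which the arm holds its last target.

## Working session

There is one attempt and no reset: what is moved stays moved. The work goes in short steps, Python scripts to look and compute and a tool call to move; the robot and the scene stay as the last step left them, time stands still between calls to the robot, and variables do not carry over. Pictures are saved under pics/ and viewed, and the job is handed in when it is done.

Besides the shell and the picture viewer there is one more tool, called after ">>>" as name([rows], argument=value, ...), one row to a line, values as JSON. arm_command: Moves the arm, as the interface text tells. Its arguments: {"type":"object","properties":{"commands":{"type":"array","items":{"type":"array","items":{"type":"number"}}},"force":{"type":"number"}},"required":["commands"]}

```bash
mkdir -p pics; python3 - <<'E'
from station import r
import cv2,numpy as np
s=r.sense()
for k in("time_s","ee_pos","eef_rot","grip_width"):print(k,s[k])
print(r.grip_depth)
for n in("side","top","wrist"):
    c=r.camera(n);cv2.imwrite(f"pics/a_{n}.png",c["pixels"][:,:,::-1])
    print(n,c["fx"],c["fy"],c["cx"],c["cy"],np.round(c["position"],3),np.round(c["rotation"],3).tolist())
E
```

```text
time_s 0.0
ee_pos [ 0.22221952 -0.55669403  0.23040502]
eef_rot [[-6.37546312e-04  3.70696938e-01 -9.28753667e-01]
 [ 1.63504800e-03 -9.28752228e-01 -3.70697486e-01]
 [-9.99998460e-01 -1.75489364e-03 -1.39847312e-05]]
grip_width 0.08570230800961341
0.0187
side 503.93421859929737 503.93421859929737 323.8173579500591 197.19713402382857 [0.154 0.763 0.854] [[-0.864, -0.325, 0.385], [-0.503, 0.584, -0.637], [-0.018, -0.744, -0.668]]
top 478.0697456069642 478.0697456069642 318.33657356236927 203.54787083277884 [0.537 0.011 0.986] [[0.026, -0.994, 0.109], [-0.999, -0.028, -0.018], [0.021, -0.108, -0.994]]
wrist 357.13804199442524 357.13804199442524 321.37771198653235 196.6720502840319 [ 0.292 -0.529  0.374] [[0.371, -0.889, -0.268], [-0.929, -0.356, -0.106], [-0.001, 0.288, -0.958]]
```

```bash
ls -la . pics
```

```text
.:
total 12
drwxr-xr-x  3 agent agent 4096 Dec  7 15:09 .
drwxr-xr-x 23 root  root  4096 Dec  7 15:09 ..
drwxr-xr-x  2 agent agent 4096 Dec  7 15:09 pics

pics:
total 776
drwxr-xr-x 2 agent agent   4096 Dec  7 15:09 .
drwxr-xr-x 3 agent agent   4096 Dec  7 15:09 ..
-rw-r--r-- 1 agent agent 341955 Dec  7 15:09 a_side.png
-rw-r--r-- 1 agent agent 208313 Dec  7 15:09 a_top.png
-rw-r--r-- 1 agent agent 231521 Dec  7 15:09 a_wrist.png
```

View pics/a_top.png

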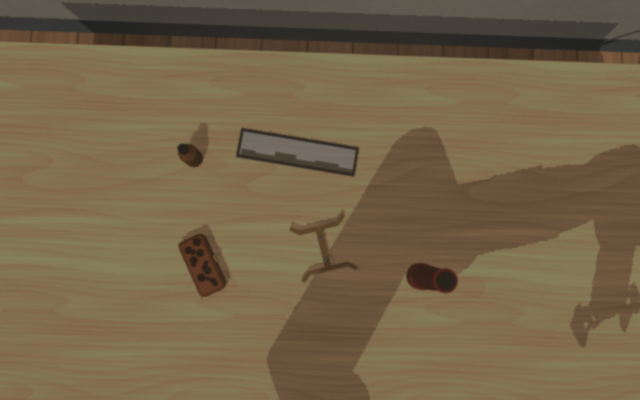

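View pics/a_side.png

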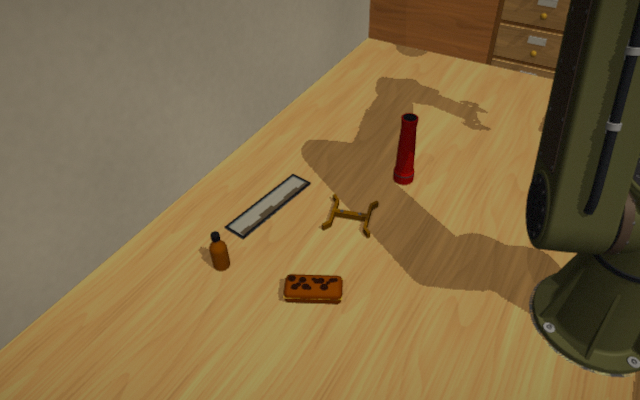

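The top view shows the chimney on the robot's right, with its foot near (418,276) and its rim near (446,281). The stop is at about (324,246) and the lens case is at left (202,265). I'll aim for bay_right and measure next.

```bash
cat > h.py <<'E'
import numpy as np,cv2
def ray(c,uv):
    R=np.array(c["rotation"]);d=R@np.array([(uv[0]-c["cx"])/c["fx"],(uv[1]-c["cy"])/c["fy"],1]);return np.array(c["position"]),d
def onz(c,uv,z):
    p,d=ray(c,uv);return p+d*(z-p[2])/d[2]
def proj(c,P):
    q=np.array(c["rotation"]).T@(np.array(P)-c["position"]);return np.array([c["fx"]*q[0]/q[2]+c["cx"],c["fy"]*q[1]/q[2]+c["cy"]])
def red(c):
    h=cv2.cvtColor(c["pixels"],cv2.COLOR_RGB2HSV).astype(int)
    m=(((h[...,0]<5)|(h[...,0]>172))&(h[...,1]>140)&(h[...,2]>25)).astype(np.uint8)
    n,l,s,ce=cv2.connectedComponentsWithStats(m);k=1+np.argmax(s[1:,4]);return l==k,s[k],ce[k]
E
python3 - <<'E'
from station import r
from h import *
for n,(x0,y0,w) in {"top":(280,190,200),"side":(300,100,140)}.items():
    c=r.camera(n);m,s,ce=red(c);print(n,s,ce)
    hh=int(w*.75);cr=c["pixels"][y0:y0+hh,x0:x0+w,::-1];cv2.imwrite(f"pics/b_{n}.png",cv2.resize(cr,(800,600),interpolation=cv2.INTER_CUBIC))
    ys,xs=np.nonzero(m)
    if n=="side":
        b=ys.max();
        for y in range(b-22,b+1,3): q=xs[ys==y];print(y,q.min(),q.max())
    else:
        for x in range(xs.min(),xs.max()+1,4): q=ys[xs==x];print(x,q.min(),q.max())
E
```

```text
top [410 279   3   4   6] [410.83333333 280.5       ]
410 279 280
side [ 394  114   24   70 1056] [405.68465909 151.86079545]
161 397 412
164 396 412
167 395 412
170 394 413
173 394 413
176 394 412
179 394 412
182 397 409
```

View pics/b_top.png

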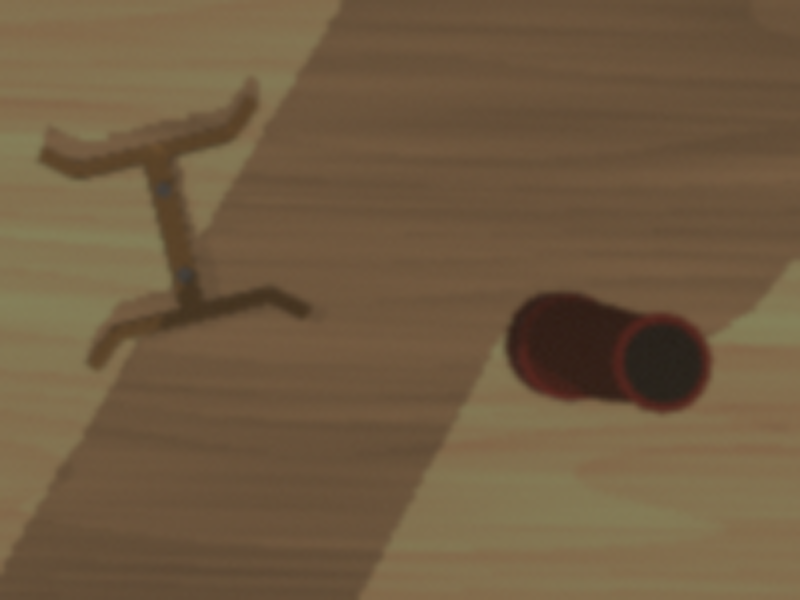

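View pics/b_side.png

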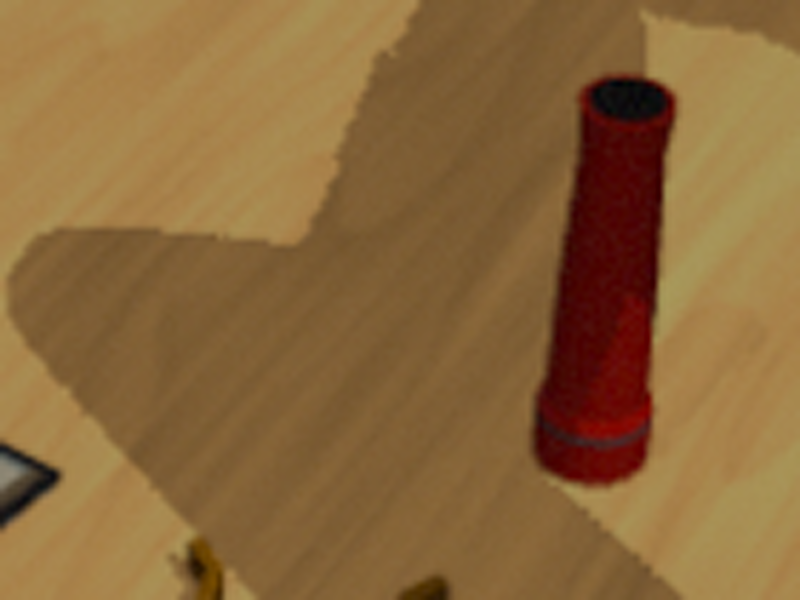

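```bash
python3 - <<'E'
from station import r
from h import *
c=r.camera("top");s=r.camera("side")
cr=lambda u,v:(280+u/4-.4,190+v/4-.4)
rim=onz(c,cr(662,362),.19);ft=onz(c,cr(560,345),.02)
print("rim",rim,"foot",ft)
sc=lambda u,v:(300+u*.175-.4,100+v*.175-.4)
print("side rim",onz(s,sc(628,99),.19),"side proj of rim/foot",proj(s,rim),sc(628,99),"foot mid30",onz(s,sc(594,412),.03))
a=onz(c,cr(164,188),.018);b=onz(c,cr(184,275),.018);O=(a+b)/2;d=a-b
print("stop",O,np.arctan2(d[1],d[0]),np.linalg.norm(d))
L=[onz(c,cr(*p),.018) for p in((45,155),(255,85),(95,362),(308,312))]
print(np.round(L,4).tolist(),np.mean(L,0),[np.arctan2(*(L[i]-L[j])[[1,0]]) for i,j in((0,1),(2,3))],np.linalg.norm(L[0]-L[1]))
E
```

```text
rim [ 0.50284879 -0.21691998  0.19      ] foot [ 0.50266259 -0.21412567  0.02      ]
side rim [ 0.50182391 -0.21566695  0.19      ] side proj of rim/foot [409.30823422 116.55799542] (409.5, 116.925) foot mid30 [ 0.49808232 -0.20673965  0.03      ]
stop [ 0.55439723 -0.01897226  0.018     ] 0.25179402480758095 0.044816057887717316
[[0.5911, 0.0472, 0.018], [0.6296, -0.0584, 0.018], [0.4883, 0.0189, 0.018], [0.5158, -0.0873, 0.018]] [ 0.55623961 -0.01989874  0.018     ] [np.float64(1.920494215657592), np.float64(1.823949082287832)] 0.11235565318410182
```

The measurements agree across views. The chimney is at about (0.502,-0.215) and the stop at (0.555,-0.0195) with a yaw of about 0.255.

I'll nest the foot against two half-open, back-tilted fingertips with the camera side behind. That needs the wrist turned first.

>>> arm_command([
  [0,0,0,-8,0,0,-0.15],
  [0,0,0,-16,0,0,-0.15],
  [0,0,0,-24,0,0,-0.15],
  [0,0,0,-32,0,0,-0.15],
  [0,0,0,-40,0,0,-0.15],
  [0,0,0,-48,0,0,-0.15],
  [0,0,0,-56,0,0,-0.15],
  [0,0,0,-64,0,0,-0.15],
  [0,0,0,-72,0,0,-0.15],
  [0,0,0,-80,0,0,-0.15],
], force=30)

```text
time_s: 1.35
ee_pos: [0.2224, -0.5572, 0.2313]
eef_rot: [[0.0, 0.978, 0.209], [0.0, 0.209, -0.978], [-1.0, 0.0, -0.0]]
force: [0.2, 0.2, 0.8]
grip_width: 0.0363
```

>>> arm_command([
  [0,0,0,-8,0,0,-0.15],
  [0,0,0,-16,0,0,-0.15],
  [0,0,0,-24,0,0,-0.15],
  [0,0,0,-32,0,0,-0.15],
  [0,0,0,-40,0,0,-0.15],
  [0,0,0,-48,0,0,-0.15],
  [0,0,0,-56,0,0,-0.15],
  [0,0,0,-64,0,0,-0.15],
  [0,0,0,-72,0,0,-0.15],
  [0,0,0,-80,0,0,-0.15],
])

```text
time_s: 2.35
ee_pos: [0.2224, -0.5572, 0.2312]
eef_rot: [[-0.0, -0.037, 0.999], [0.0, 0.999, 0.037], [-1.0, 0.0, -0.0]]
force: [-0.4, -0.6, -0.5]
grip_width: 0.0364
```

```bash
cat >> h.py <<'E'
from scipy.spatial.transform import Rotation as Ro
def pose(phi,th):
    p,t=np.radians([phi,th]);f=np.array([np.cos(p),np.sin(p),0]);k=np.array([0,0,1.])
    x=f*np.sin(t)-k*np.cos(t);z=f*np.cos(t)+k*np.sin(t);return np.c_[x,np.cross(z,x),z],f
def delta(s,P,R):
    R0=np.array(s["eef_rot"]);return np.round(R0.T@(np.array(P)-s["ee_pos"])*1000,1),np.round(np.degrees(Ro.from_matrix(R0.T@R).as_rotvec()),1)
def show(s):print(s["time_s"],"q",np.round(s["qpos"],2),"p",np.round(s["ee_pos"],4),"F",np.round(s["force"],1),"w",s["grip_width"])
O=np.array([.5555,-.0195]);YAW=.255
def stopxy(lat,t): # lat along +x, t along -y
    c,s=np.cos(YAW),np.sin(YAW);return O+lat*np.array([c,s])+t*np.array([s,-c])
def tostop(p):
    c,s=np.cos(YAW),np.sin(YAW);d=np.array(p)[:2]-O;return d@[c,s],d@[s,-c]
E
python3 - <<'E'
from station import r
from h import *
s=r.sense();show(s)
C=np.array([.5025,-.215]);P1=stopxy(0,.105);d=P1-C;print(C,tostop(C),P1,np.degrees(np.arctan2(d[1],d[0])),np.hypot(*d))
phi=51;R,f=pose(phi,32)
P=np.r_[C-f[:2]*.075,.15];print(P,delta(s,P,R))
E
```

```text
2.35 q [-1.19  0.31 -0.05  1.21  0.   -1.23] p [ 0.2224 -0.5572  0.2312] F [-0.4 -0.6 -0.5] w 0.03644563755937667
[ 0.5025 -0.215 ] (np.float64(-0.10060013205951546), np.float64(0.17580916764949447)) [ 0.58198577 -0.12110465] 49.75089459489473 0.12302164359821474
[ 0.45530097 -0.27328595  0.15      ] (array([ 81.3, 275.2, 243.1]), array([-47.6, -30. ,  13.6]))
```

>>> arm_command([
  [10,34,30,-6,-4,2,-0.15],
  [20,69,61,-12,-8,3,-0.15],
  [30,103,91,-18,-11,5,-0.15],
  [40,137,121,-24,-15,7,-0.15],
  [50,171,151,-30,-19,8,-0.15],
  [60,205,182,-36,-22,10,-0.15],
  [70,240,212,-42,-26,12,-0.15],
  [81,275,243,-47,-30,13.6,-0.15],
  [81,275,243,-47,-30,13.6,-0.15],
  [81,275,243,-47,-30,13.6,-0.15],
])

```text
time_s: 3.35
ee_pos: [0.4568, -0.2743, 0.1498]
eef_rot: [[0.337, -0.768, 0.545], [0.408, 0.641, 0.65], [-0.848, 0.004, 0.529]]
force: [0.3, -1.0, -0.5]
grip_width: 0.0364
```

```bash
python3 - <<'E'
from station import r
from h import *
s=r.sense();show(s);print(np.round(s["eef_rot"],3).tolist())
R,f=pose(50,32);C=np.array([.5025,-.215])
P=np.r_[C-f[:2]*.075,.012];print(P,delta(s,P,R))
for n in("side","top"):
    c=r.camera(n);cv2.imwrite(f"pics/c_{n}.png",c["pixels"][:,:,::-1])
E
```

```text
3.35 q [-0.87  0.31 -0.37  1.    0.55 -1.78] p [ 0.4568 -0.2743  0.1498] F [ 0.3 -1.  -0.5] w 0.036373628911978345
[[0.337, -0.768, 0.545], [0.408, 0.641, 0.65], [-0.848, 0.004, 0.529]]
[ 0.45429093 -0.27245333  0.012     ] (array([116.8,   2.6, -73.1]), array([ 0. , -0. , -0.2]))
```

View pics/c_side.png

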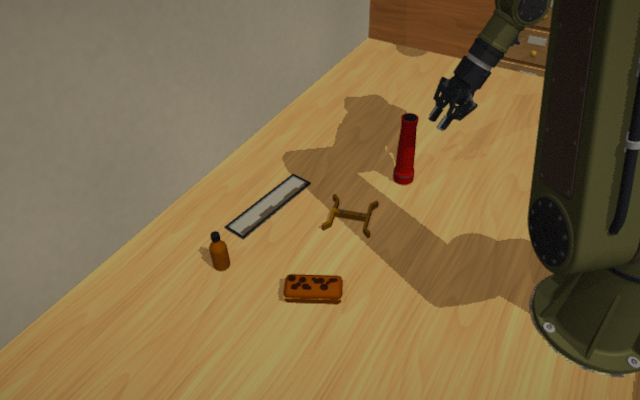

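The gripper (about (455,100)) sits behind the still upright chimney (about (404,180)). Next I descend straight down.

>>> arm_command([
  [14.6,0.3,-9,0,0,0,-0.15],
  [29,0.6,-18,0,0,0,-0.15],
  [44,1,-27.5,0,0,0,-0.15],
  [58,1.3,-36.5,0,0,0,-0.15],
  [73,1.6,-45.7,0,0,0,-0.15],
  [88,2,-55,0,0,0,-0.15],
  [99,2.2,-62,0,0,0,-0.15],
  [110,2.4,-69,0,0,0,-0.15],
  [116.8,2.6,-73,0,0,0,-0.15],
  [116.8,2.6,-73,0,0,0,-0.15],
])

```text
time_s: 4.45
ee_pos: [0.4541, -0.2728, 0.0118]
eef_rot: [[0.338, -0.767, 0.546], [0.408, 0.642, 0.649], [-0.848, 0.004, 0.53]]
force: [0.1, -0.4, -0.5]
grip_width: 0.0359
```

```bash
python3 - <<'E'
from station import r
from h import *
s=r.sense();show(s)
R,f=pose(50,32)
for n in("side","top"):
    c=r.camera(n);u=proj(c,s["ee_pos"]);print(n,u)
    x0=int(u[0])-80;y0=int(u[1])-70;x0=min(max(x0,0),480);y0=max(y0,0)
    cv2.imwrite(f"pics/d_{n}.png",cv2.resize(c["pixels"][y0:y0+120,x0:x0+160,::-1],(800,600),interpolation=cv2.INTER_CUBIC));print(x0,y0)
E
```

```text
4.45 q [-0.87  0.47 -0.5   0.71  0.55 -1.78] p [ 0.4541 -0.2728  0.0118] F [ 0.1 -0.4 -0.5] w 0.03586212570784586
side [428.28474391 168.35215223]
348 98
top [447.57088642 300.72239164]
367 230
```

View pics/d_side.png

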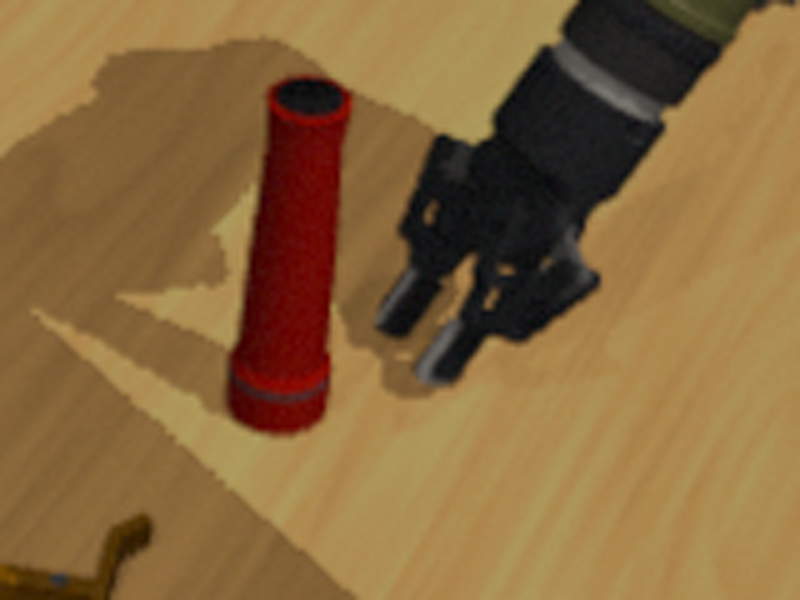

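View pics/d_top.png

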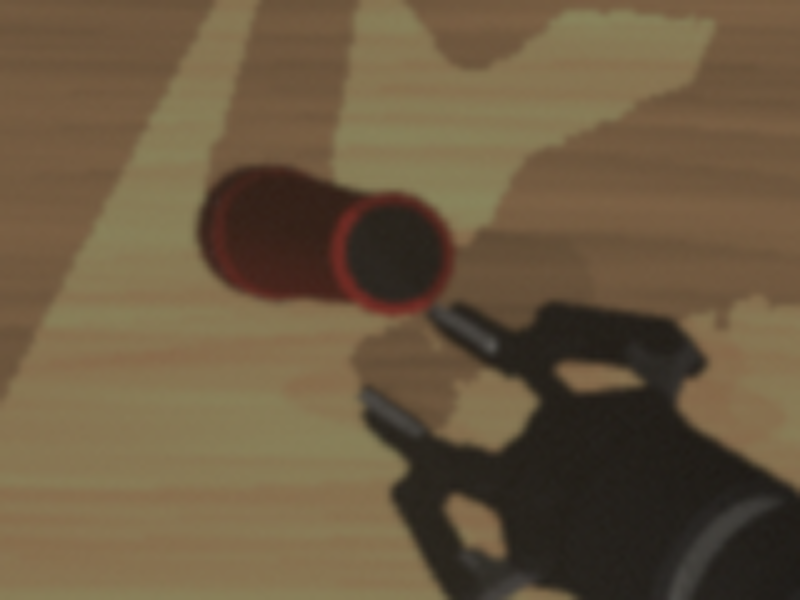

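The fingers straddle the line to the foot and everything is upright. I'll push the first leg along heading 50°.

>>> arm_command([
  [6.4,0,10.2,0,0,0,-0.15],
  [11.7,0,18.7,0,0,0,-0.15],
  [15.4,0,24.6,0,0,0,-0.15],
  [18,0,28.8,0,0,0,-0.15],
  [20.7,0,33.1,0,0,0,-0.15],
  [23.3,0,37.3,0,0,0,-0.15],
  [26.5,0,42.4,0,0,0,-0.15],
  [29.7,0,47.5,0,0,0,-0.15],
  [32.9,0,52.6,0,0,0,-0.15],
  [36,0,57.7,0,0,0,-0.15],
])

```text
time_s: 5.55
ee_pos: [0.4984, -0.2206, 0.0125]
eef_rot: [[0.338, -0.767, 0.545], [0.407, 0.642, 0.65], [-0.848, 0.002, 0.53]]
force: [-1.4, -2.7, 0.3]
grip_width: 0.0364
```

```bash
cat > look.py <<'E'
import sys
from station import r
from h import *
s=r.sense();show(s)
for n in("side","top"):
    c=r.camera(n);u=proj(c,np.array(s["ee_pos"]))
    x0=int(u[0])-100;y0=int(u[1])-75;x0=min(max(x0,0),480);y0=max(y0,0)
    cv2.imwrite(f"pics/{sys.argv[1]}_{n}.png",cv2.resize(c["pixels"][y0:y0+120,x0:x0+160,::-1],(640,480),interpolation=cv2.INTER_CUBIC));print(n,x0,y0,"scale4")
a,b=[cv2.imread(f"pics/{sys.argv[1]}_{n}.png") for n in("side","top")]
cv2.imwrite(f"pics/{sys.argv[1]}.png",cv2.resize(np.vstack([a,b]),(400,600),interpolation=cv2.INTER_AREA))
E
python3 look.py e
```

```text
5.55 q [-0.74  0.45 -0.55  0.61  0.56 -1.63] p [ 0.4984 -0.2206  0.0125] F [-1.4 -2.7  0.3] w 0.03643499209940938
side 304 98 scale4
top 321 202 scale4
```

View pics/e.png

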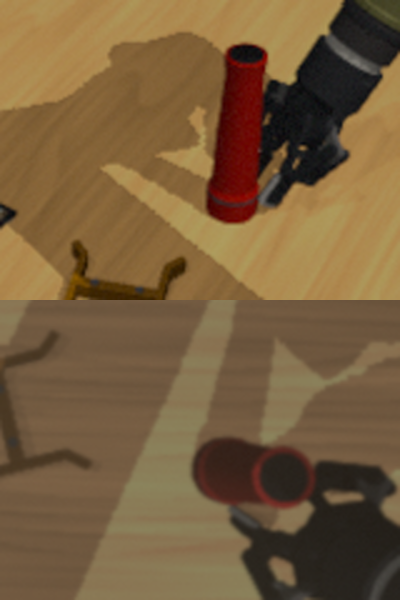

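Contact is at the foot, the chimney is upright, and the force is about 3 N.

```bash
python3 - <<'E'
from station import r
from h import *
s=r.sense();c=r.camera("top")
m=onz(c,(434.0,271.8),.19);print(m,tostop(m),m[:2]-s["ee_pos"][:2],np.hypot(*(m[:2]-s["ee_pos"][:2])))
P1=stopxy(0,.105);d=P1-m[:2];print(P1,np.hypot(*d),np.degrees(np.arctan2(d[1],d[0])))
E
```

```text
[ 0.51599331 -0.19846562  0.19      ] (np.float64(-0.08337243429806082), np.float64(0.16321308022975645)) [0.01734549 0.02165406] 0.027744623222606093
[ 0.58198577 -0.12110465] 0.10168444084824646 49.534299379513996
```

>>> arm_command([
  [4.2,0,6.8,0,0,0,-0.15],
  [10,0,16.1,0,0,0,-0.15],
  [15.9,0,25.4,0,0,0,-0.15],
  [22.3,0,35.6,0,0,0,-0.15],
  [28.6,0,45.8,0,0,0,-0.15],
  [35,0,56,0,0,0,-0.15],
  [40.8,0,65.3,0,0,0,-0.15],
  [46.1,0,73.8,0,0,0,-0.15],
  [50.4,0,80.6,0,0,0,-0.15],
  [53,0,84.8,0,0,0,-0.15],
])

```text
time_s: 6.7
ee_pos: [0.5628, -0.1435, 0.0126]
eef_rot: [[0.338, -0.767, 0.545], [0.408, 0.641, 0.65], [-0.848, 0.002, 0.53]]
force: [-0.6, 0.2, -1.4]
grip_width: 0.0364
```

```bash
python3 look.py g
```

```text
6.7 q [-0.55  0.43 -0.57  0.48  0.55 -1.4 ] p [ 0.5628 -0.1435  0.0126] F [-0.6  0.2 -1.4] w 0.036395346960308536
side 269 107 scale4
top 284 169 scale4
```

View pics/g_top.png

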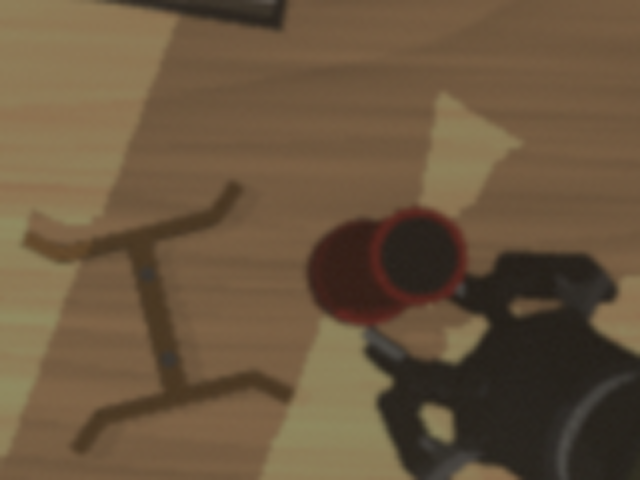

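View pics/g_side.png

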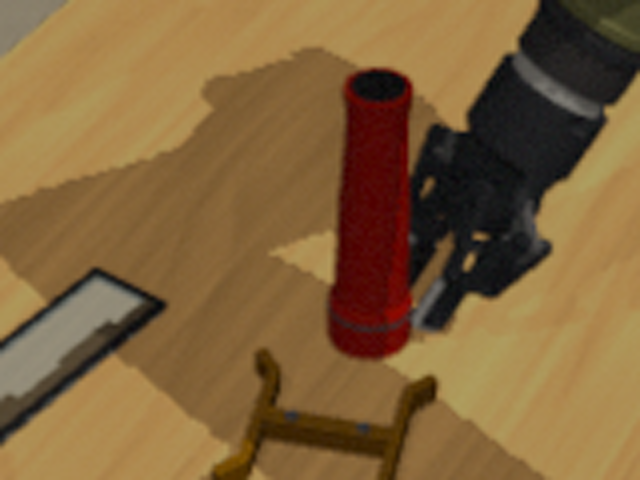

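The chimney is upright in front of the stop's mouth. In the top crop the rim is at (420,255) and the bar dots are at (147,273) and (167,359). I'll re-measure from these.

```bash
python3 - <<'E'
from station import r
from h import *
s=r.sense();c=r.camera("top")
cr=lambda u,v:(284+u/4-.4,169+v/4-.4)
m=onz(c,cr(420,255),.19);ft=onz(c,cr(361,271),.02);print("rim",m,"foot",ft)
a=onz(c,cr(147,273),.018);b=onz(c,cr(167,359),.018);d=a-b;print("bar",(a+b)/2,np.arctan2(d[1],d[0]))
L=[onz(c,cr(*p),.018) for p in((25,238),(236,185),(80,448),(291,396))]
u=(L[0]+L[1]-L[2]-L[3]);print("lips",np.mean(L,0),np.arctan2(u[1],u[0]),[np.arctan2(*(L[i]-L[j])[[1,0]])-np.pi/2 for i,j in((0,1),(2,3))])
# bright cheek edges: lower cheek (100,412)->(255,376), upper (88,249)->(215,218)
for p,q in(((100,412),(255,376)),((88,249),(215,218))):
    d=onz(c,cr(*p),.018)-onz(c,cr(*q),.018);print("cheek",np.arctan2(d[1],d[0])-np.pi/2)
print(tostop(m),tostop(ft))
E
```

```text
rim [ 0.57929916 -0.12236236  0.19      ] foot [ 0.5793981  -0.12099171  0.02      ]
bar [ 0.55413186 -0.0184745   0.018     ] 0.25440059683897503
lips [ 0.55405308 -0.01905569  0.018     ] 0.28151277536404673 [np.float64(0.2738040738924763), np.float64(0.2640783052733233)]
cheek 0.25147526461275294
cheek 0.26647645256715347
(np.float64(-0.002916982320789843), np.float64(0.10553935481423253)) (np.float64(-0.0024754986799643006), np.float64(0.10423798686677746))
```

>>> arm_command([
  [-3,0,-5,0,0,0,-0.15],
  [-8,0,-13,0,0,0,-0.15],
  [-14,0,-22,0,0,0,-0.15],
  [-20,0,-31,0,0,0,-0.15],
  [-25,0,-39,0,0,0,-0.15],
  [-28,0,-42,0,0,0,-0.15],
  [-30,0,-43,0,0,0,-0.15],
  [-31,0,-44,0,0,0,-0.15],
  [-31,0,-44,0,0,0,-0.15],
  [-31,0,-44,0,0,0,-0.15],
])

```text
time_s: 7.85
ee_pos: [0.5281, -0.1852, 0.0156]
eef_rot: [[0.338, -0.767, 0.545], [0.408, 0.641, 0.65], [-0.848, 0.002, 0.53]]
force: [0.2, -0.0, -0.8]
grip_width: 0.0361
```

```bash
sed -i 's/^O=.*/O=np.array([.5543,-.0188]);YAW=.265/' h.py; python3 - <<'E'
from station import r
from h import *
s=r.sense();show(s);C=np.array([.5794,-.1215]);print(tostop(C))
t=stopxy(0,.033);d=t-C;ph=np.degrees(np.arctan2(d[1],d[0]));print(t,ph,90+np.degrees(YAW))
print(np.hypot(*(C-s["ee_pos"][:2])))
ph=104
for k,p in enumerate(np.linspace(50,ph,6)[1:]):
    R,f=pose(p,32);P=np.r_[C-f[:2]*.080,.02 if k<4 else .014];print(np.round(P,3),delta(s,P,R))
E
```

```text
7.85 q [-0.66  0.43 -0.56  0.55  0.56 -1.52] p [ 0.5281 -0.1852  0.0156] F [ 0.2 -0.  -0.8] w 0.03608576874406763
(np.float64(-0.002674260066834757), np.float64(0.10568892247106568))
[ 0.56294301 -0.05064805] 103.07639285032137 105.18338157096682
0.08176886098204399
[ 0.54  -0.191  0.02 ] (array([ -2.1, -13.4,   5. ]), array([-9.1,  0. ,  5.6]))
[ 0.554 -0.197  0.02 ] (array([  0.1, -27.8,   8.6]), array([-18.3,   0. ,  11.3]))
[ 0.569 -0.201  0.02 ] (array([  3.7, -41.3,  14.3]), array([-27.4,   0. ,  17. ]))
[ 0.584 -0.201  0.02 ] (array([  8.5, -53.2,  22.2]), array([-36.6,   0. ,  22.7]))
[ 0.599 -0.199  0.014] (array([ 19.6, -63.2,  28.6]), array([-45.8,   0.1,  28.5]))
```

>>> arm_command([
  [-1,-6.7,2.5,-4.5,0,2.8,-0.15],
  [-2.1,-13.4,5,-9.1,0,5.6,-0.15],
  [-1,-20.6,6.8,-13.7,0,8.5,-0.15],
  [0.1,-27.8,8.6,-18.3,0,11.3,-0.15],
  [1.9,-34.5,11.5,-22.8,0,14.1,-0.15],
  [3.7,-41.3,14.3,-27.4,0,17,-0.15],
  [6.1,-47.3,18.2,-32,0,19.8,-0.15],
  [8.5,-53.2,22.2,-36.6,0,22.7,-0.15],
  [14,-58.2,25.4,-41.2,0,25.6,-0.15],
  [19.6,-63.2,28.6,-45.8,0,28.5,-0.15],
])

```text
time_s: 8.85
ee_pos: [0.5992, -0.1992, 0.0137]
eef_rot: [[-0.131, -0.969, -0.209], [0.514, -0.246, 0.821], [-0.848, -0.0, 0.531]]
force: [0.5, 0.1, 0.7]
grip_width: 0.0366
```

```bash
python3 look.py i; python3 - <<'E'
from station import r
from h import *
s=r.sense();C=np.array([.5794,-.1215])
R,f=pose(104,32)
for b in(.075,.028):P=np.r_[C-f[:2]*b,.012];print(np.round(P,3),delta(s,P,R))
E
```

```text
8.85 q [-0.52  0.87  0.22  1.33  0.39 -2.42] p [ 0.5992 -0.1992  0.0137] F [0.5 0.1 0.7] w 0.03655437444048665
side 266 91 scale4
top 311 152 scale4
[ 0.598 -0.194  0.012] (array([2.9, 1.7, 3.2]), array([ 0.2,  0.1, -0.1]))
[ 0.586 -0.149  0.012] (array([27.8,  1.5, 43.1]), array([ 0.2,  0.1, -0.1]))
```

View pics/i_top.png

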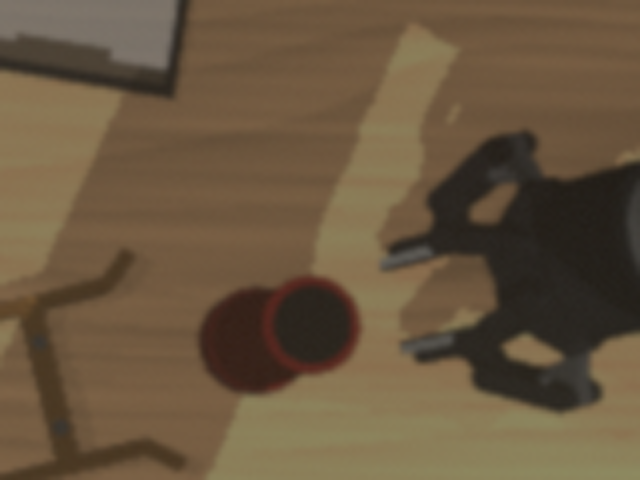

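>>> arm_command([
  [5.3,0.5,8,0,0,0,-0.15],
  [10.6,1,16,0,0,0,-0.15],
  [15.9,1.5,24.4,0,0,0,-0.15],
  [20.1,1.5,31.2,0,0,0,-0.15],
  [23.3,1.5,36.3,0,0,0,-0.15],
  [26.5,1.5,41.4,0,0,0,-0.15],
  [29.7,1.5,46.5,0,0,0,-0.15],
  [32.9,1.5,51.6,0,0,0,-0.15],
  [36.6,1.5,57.5,0,0,0,-0.15],
  [40.3,1.5,63.4,0,0,0,-0.15],
])

```text
time_s: 9.95
ee_pos: [0.5791, -0.1267, 0.0135]
eef_rot: [[-0.128, -0.97, -0.206], [0.515, -0.242, 0.823], [-0.848, -0.0, 0.53]]
force: [0.3, -3.2, 0.5]
grip_width: 0.0365
```

```bash
python3 look.py j
```

```text
9.95 q [-0.45  0.77  0.02  1.21  0.42 -2.34] p [ 0.5791 -0.1267  0.0135] F [ 0.3 -3.2  0.5] w 0.03648181935916002
side 261 109 scale4
top 276 161 scale4
```

View pics/j_top.png

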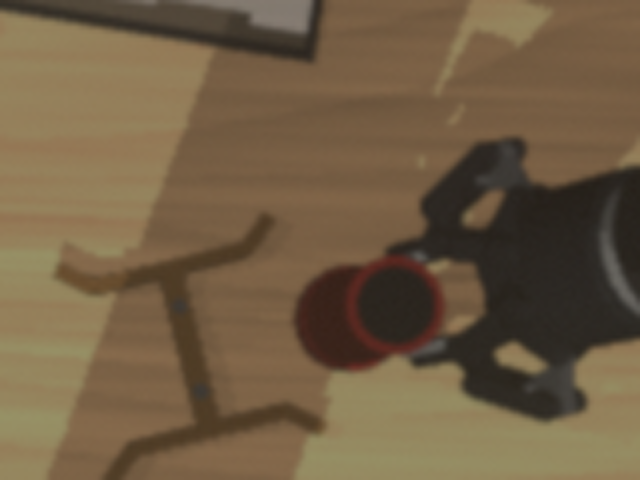

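The chimney is upright and centred on the mouth, with the rim at (396,306) and the foot at (349,318).

```bash
python3 - <<'E'
from station import r
from h import *
s=r.sense();c=r.camera("top")
cr=lambda u,v:(276+u/4-.4,161+v/4-.4)
for p,z in(((396,306),.19),((349,318),.02)):
    m=onz(c,cr(*p),z);print(m,tostop(m),np.hypot(*(m-s["ee_pos"])[:2]))
E
```

```text
[ 0.57076236 -0.0990506   0.19      ] (np.float64(-0.005130676964116818), np.float64(0.08176089212863419)) 0.027842070728138026
[ 0.57124289 -0.0988282   0.02      ] (np.float64(-0.004608666136835019), np.float64(0.08167211453492311)) 0.027925393481463123
```

>>> arm_command([
  [2.1,-0.4,3.4,0,0,0,-0.15],
  [4.8,-1,7.6,0,0,0,-0.15],
  [7.4,-1.6,11.9,0,0,0,-0.15],
  [10.1,-2.2,16.1,0,0,0,-0.15],
  [12.7,-2.7,20.4,0,0,0,-0.15],
  [15.4,-3.2,24.6,0,0,0,-0.15],
  [17.8,-3.5,28.4,0,0,0,-0.15],
  [19.9,-3.5,31.8,0,0,0,-0.15],
  [21.5,-3.5,34.3,0,0,0,-0.15],
  [22.3,-3.5,35.6,0,0,0,-0.15],
])

```text
time_s: 11.1
ee_pos: [0.5721, -0.085, 0.0135]
eef_rot: [[-0.129, -0.97, -0.206], [0.515, -0.243, 0.822], [-0.848, -0.0, 0.531]]
force: [0.2, -2.0, -1.1]
grip_width: 0.0363
```

```bash
python3 look.py k; python3 - <<'E'
from station import r
from h import *
s=r.sense();p=np.array(s["ee_pos"][:2])+.0278*np.array([np.cos(np.radians(104)),np.sin(np.radians(104))]);print(tostop(p))
E
```

```text
11.1 q [-0.39  0.72 -0.06  1.15  0.44 -2.29] p [ 0.5721 -0.085   0.0135] F [ 0.2 -2.  -1.1] w 0.03627465376137114
side 256 119 scale4
top 255 164 scale4
(np.float64(0.00036684707408889084), np.float64(0.040691289934923006))
```

View pics/k_top.png

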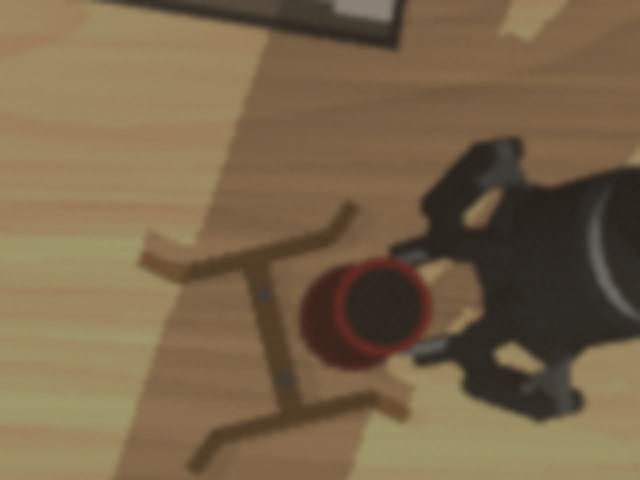

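View pics/k_side.png

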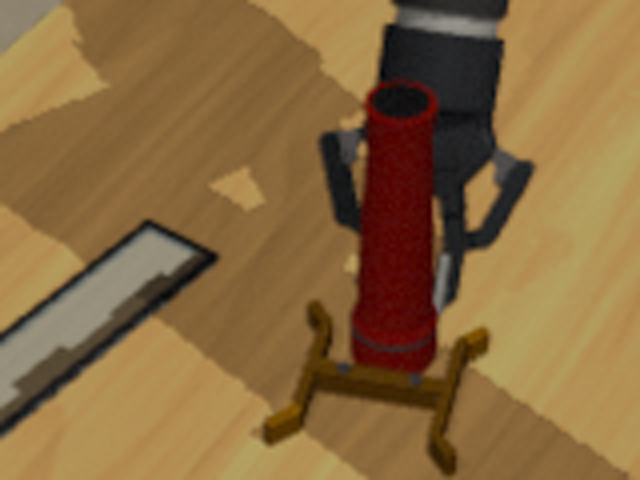

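The chimney is centred in the bay with about 7 mm to go, so I'll push slowly.

>>> arm_command([
  [0.5,0,0.8,0,0,0,-0.15],
  [0.9,0,1.4,0,0,0,-0.15],
  [1.3,0,2,0,0,0,-0.15],
  [1.6,0,2.5,0,0,0,-0.15],
  [1.9,0,3,0,0,0,-0.15],
  [2.2,0,3.5,0,0,0,-0.15],
  [2.5,0,4,0,0,0,-0.15],
  [2.8,0,4.5,0,0,0,-0.15],
  [3.1,0,4.9,0,0,0,-0.15],
  [3.2,0,5.1,0,0,0,-0.15],
])

```text
time_s: 12.2
ee_pos: [0.5707, -0.0794, 0.0134]
eef_rot: [[-0.129, -0.97, -0.206], [0.515, -0.242, 0.822], [-0.848, -0.0, 0.531]]
force: [0.4, -1.1, -0.4]
grip_width: 0.0364
```

>>> arm_command([
  [0.1,0,0.1,0,0,0,-0.15],
  [0.1,0,0.2,0,0,0,-0.15],
  [0.2,0,0.3,0,0,0,-0.15],
  [0.2,0,0.4,0,0,0,-0.15],
  [0.3,0,0.5,0,0,0,-0.15],
  [0.3,0,0.5,0,0,0,-0.15],
  [0.4,0,0.6,0,0,0,-0.15],
  [0.4,0,0.7,0,0,0,-0.15],
  [0.5,0,0.8,0,0,0,-0.15],
  [0.5,0,0.8,0,0,0,-0.15],
])

```text
time_s: 13.2
ee_pos: [0.5705, -0.0785, 0.0134]
eef_rot: [[-0.129, -0.97, -0.206], [0.515, -0.242, 0.822], [-0.848, -0.0, 0.531]]
force: [0.5, -1.9, -0.9]
grip_width: 0.0365
```

>>> arm_command([
  [0.1,0,0.1,0,0,0,-0.15],
  [0.1,0,0.2,0,0,0,-0.15],
  [0.2,0,0.3,0,0,0,-0.15],
  [0.2,0,0.4,0,0,0,-0.15],
  [0.3,0,0.5,0,0,0,-0.15],
  [0.3,0,0.5,0,0,0,-0.15],
  [0.4,0,0.6,0,0,0,-0.15],
  [0.4,0,0.7,0,0,0,-0.15],
  [0.5,0,0.8,0,0,0,-0.15],
  [0.5,0,0.8,0,0,0,-0.15],
])

```text
time_s: 14.2
ee_pos: [0.5703, -0.0776, 0.0134]
eef_rot: [[-0.129, -0.97, -0.206], [0.515, -0.242, 0.822], [-0.848, -0.0, 0.531]]
force: [-0.5, -1.7, -0.3]
grip_width: 0.036
```

```bash
python3 look.py l; python3 - <<'E'
from station import r
from h import *
s=r.sense();p=np.array(s["ee_pos"][:2])+.0278*np.array([np.cos(np.radians(104)),np.sin(np.radians(104))]);print(tostop(p))
E
```

```text
14.2 q [-0.38  0.72 -0.07  1.14  0.44 -2.28] p [ 0.5703 -0.0776  0.0134] F [-0.5 -1.7 -0.3] w 0.035987581666171664
side 255 121 scale4
top 252 165 scale4
(np.float64(0.0005866162542619637), np.float64(0.03313716368961644))
```

View pics/l_top.png

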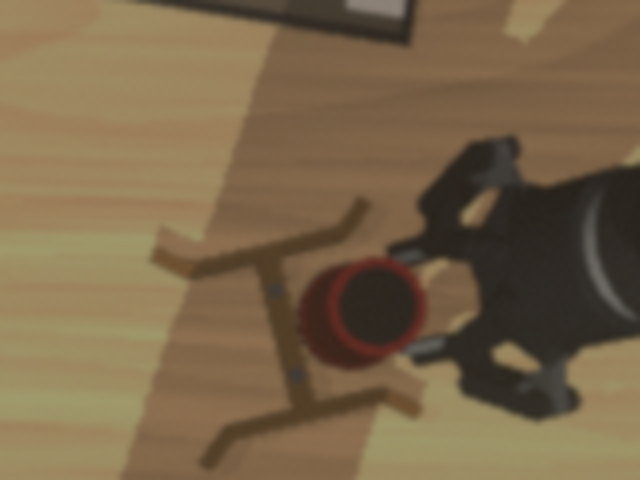

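Force is still at the sliding level. The picture shows the foot's edge (300) almost at the bar (about 298), so I'll continue in 1 mm steps until the force rises.

>>> arm_command([
  [0.1,0,0.1,0,0,0,-0.15],
  [0.1,0,0.2,0,0,0,-0.15],
  [0.2,0,0.3,0,0,0,-0.15],
  [0.2,0,0.4,0,0,0,-0.15],
  [0.3,0,0.5,0,0,0,-0.15],
  [0.3,0,0.5,0,0,0,-0.15],
  [0.4,0,0.6,0,0,0,-0.15],
  [0.4,0,0.7,0,0,0,-0.15],
  [0.5,0,0.8,0,0,0,-0.15],
  [0.5,0,0.8,0,0,0,-0.15],
])

```text
time_s: 15.3
ee_pos: [0.5701, -0.0768, 0.0134]
eef_rot: [[-0.128, -0.97, -0.206], [0.515, -0.242, 0.822], [-0.848, -0.0, 0.53]]
force: [0.9, -1.5, -0.6]
grip_width: 0.0364
```

>>> arm_command([
  [0.1,0,0.1,0,0,0,-0.15],
  [0.1,0,0.2,0,0,0,-0.15],
  [0.2,0,0.3,0,0,0,-0.15],
  [0.2,0,0.4,0,0,0,-0.15],
  [0.3,0,0.5,0,0,0,-0.15],
  [0.3,0,0.5,0,0,0,-0.15],
  [0.4,0,0.6,0,0,0,-0.15],
  [0.4,0,0.7,0,0,0,-0.15],
  [0.5,0,0.8,0,0,0,-0.15],
  [0.5,0,0.8,0,0,0,-0.15],
])

```text
time_s: 16.3
ee_pos: [0.5702, -0.0764, 0.0135]
eef_rot: [[-0.128, -0.97, -0.206], [0.514, -0.242, 0.823], [-0.848, -0.001, 0.53]]
force: [1.0, -5.7, -0.8]
grip_width: 0.0362
```

The force rose to 5.7 N and motion stalled, so the foot is against the bar. I'll back straight off.

>>> arm_command([
  [-0.5,0,-0.8,0,0,0,-0.15],
  [-1.6,0,-2.5,0,0,0,-0.15],
  [-4,0,-6.4,0,0,0,-0.15],
  [-8,0,-12.7,0,0,0,-0.15],
  [-13,0,-21,0,0,0,-0.15],
  [-19,0,-30,0,0,0,-0.15],
  [-26,0,-38,0,0,0,-0.15],
  [-33,0,-46,0,0,0,-0.15],
  [-40,0,-54,0,0,0,-0.15],
  [-46,0,-60,0,0,0,-0.15],
])

```text
time_s: 17.3
ee_pos: [0.5884, -0.15, 0.0207]
eef_rot: [[-0.128, -0.97, -0.205], [0.515, -0.242, 0.822], [-0.848, -0.0, 0.531]]
force: [0.4, 0.1, 0.2]
grip_width: 0.0363
```

```bash
python3 - <<'E'
from station import r
from h import *
show(r.sense())
for n,(x0,y0) in {"top":(260,190),"side":(270,120)}.items():
    c=r.camera(n)
    cv2.imwrite(f"pics/m_{n}.png",cv2.resize(c["pixels"][y0:y0+120,x0:x0+160,::-1],(800,600),interpolation=cv2.INTER_CUBIC))
    if n=="top":cv2.imwrite("pics/m_full.png",c["pixels"][:,:,::-1])
E
```

```text
17.3 q [-0.47  0.79  0.09  1.26  0.41 -2.37] p [ 0.5884 -0.15    0.0207] F [0.4 0.1 0.2] w 0.03626295467499489
```

View pics/m_top.png

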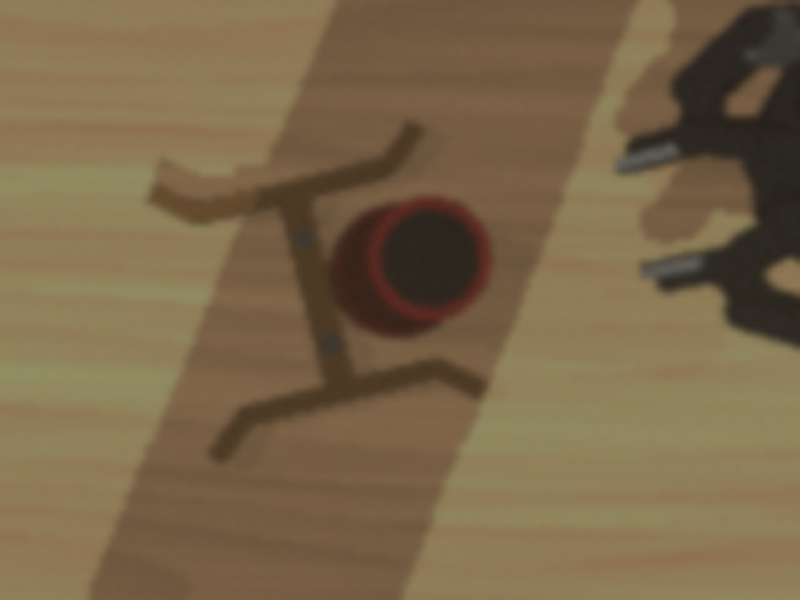

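View pics/m_side.png

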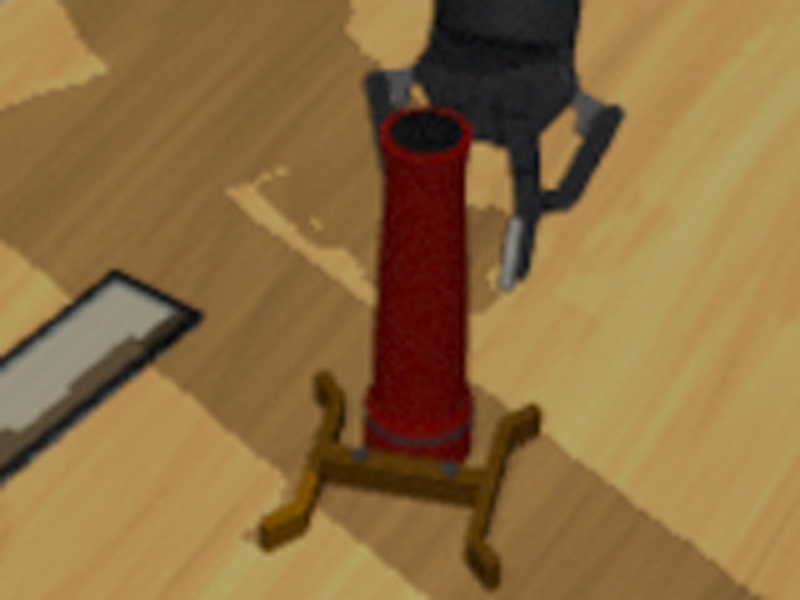

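View pics/m_full.png

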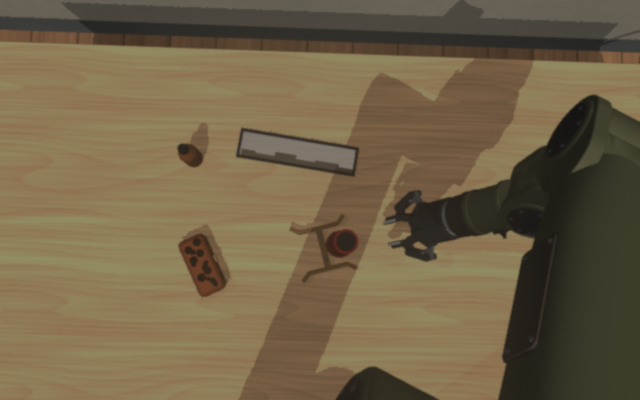

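The chimney is upright in the right bay. Its foot edge at (332,265) in the top crop touches the bar, and the lens case, slide and bottle have not moved in the image. I'll take one last number and hand in.

```bash
python3 - <<'E'
from station import r
from h import *
c=r.camera("top")
cr=lambda u,v:(260+u/5-.4,190+v/5-.4)
a=onz(c,cr(304,238),.018);b=onz(c,cr(332,343),.018);o=(a+b)/2;print("bar",o)
for p,z in(((431,258),.19),((398,270),.02)):
    m=onz(c,cr(*p),z);print(m,tostop(m))
show(r.sense());print(r.finish_job())
E
```

```text
bar [ 0.55394696 -0.01918434  0.018     ]
[ 0.56267947 -0.05115933  0.19      ] (np.float64(-0.0003882424523913225), np.float64(0.033424404515821404))
[ 0.56293809 -0.05118371  0.02      ] (np.float64(-0.00014504094853347497), np.float64(0.03351566918352797))
17.45 q [-0.47  0.79  0.09  1.26  0.41 -2.37] p [ 0.5884 -0.1495  0.0206] F [ 0.6  0.  -1. ] w 0.03615355573223553
the job is handed in; nothing more can be done
None
```

I parked the chimney in the right-hand bay of the stop, up against the middle bar, and handed the job in at 17.5 s. I only pushed it, low on its foot, with two half-open fingertips tilted back. It took two straight runs: one to bring it in front of the bay, one into it.

- **Contact with the bar:** the push force rose from about 2 N to 5.7 N and the motion stalled, which I took as the foot meeting the bar.
- **Position:** the last picture puts the chimney 33.4 mm from the stop's origin, where 33 mm is expected, and within about 0.5 mm of the bay's centre line.
- **Upright:** the rim and foot positions agree to within about 0.3 mm.
- **Bystanders:** by eye, the lens case, glass slide and bottle are where they were in the first top picture.
- **Robot:** the fingers are backed off about 75 mm from where they ended the push and touch nothing. The largest force reading I saw was about 6 N.
- **Disagreement:** readings of the stop's turn ranged from about 0.25 to 0.35 rad, the 0.35 being one rough early reading. I used 0.265 rad, and the chimney went in without any sign of touching a cheek.

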